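# Tip a sea urchin shell into the padded well of a specimen case

### The arm

A 7-joint arm with a two-finger parallel gripper is mounted at the origin on the work surface. World frame = base frame: x ahead of the robot, y to its left, z up, the work surface at z = 0. Lengths are in m, angles in rad, forces in N, time in s.
With the tool pointing down it reaches from about 0.4 to 0.85 m from the base axis. Payload 10.4 kg.
Tool frame: the origin (TCP) lies at the very end of the fingers, on their centre line; the grasp point (between the pads) lies 19 mm behind it; z points along the fingers, y is the direction in which the jaws open and shut (so a half turn about z gives the same grasp; the last joint's range is limited). The gripper opens to 87 mm and grips with 3 to 60 N. Pads are 19 mm wide; open, the fingers measure 117 mm over their backs; the gripper's body (75 mm by 190 mm) begins 51 mm behind the grasp point.
Start: joints at [1.271, 0.332, -0.065, 1.46, 0.022, 1.35, -0.088], TCP at [0.171, -0.601, 0.223] pointing down, gripper open.
Joint ranges: [-2.6, 2.6], [-0.5, 2.12], [-1.47, 1.34], [0.16, 2.42], [-1.27, 4.41], [0.06, 2.06], [-2.6, 2.6]. Speed limits (rad/s): [2.22, 2.22, 2.79, 2.79, 3.14, 3.14, 3.14].

### API

Orientations are given as a unit quaternion [x, y, z, w].
In Python, from bench import r, eyes, job gives the robot as it stands. The module is installed in compiled form; this text tells all that it offers.
- The arm moves only by the tool play_rows, never from a script. Its argument "motion" is a list of rows, each a list of 7 numbers: the shift along the tool's x, y, z as a fraction of full scale, then the turn, a rotation vector about the tool's x, y, z as a fraction of full scale, then the opening in per cent of the stroke, from 0 (shut) to 100 (fully open). A call has 1 to 5 rows; each row is the pose to reach, as a shift and turn from the pose commanded when the call began, along the tool's axes at that moment; what a row does not reach only later rows make up. Full scale, the value 1, is 0.2 m for a shift and 90 degrees for a turn. A row lasts 1/8 s, in which the tool goes at most 62.5 mm and 10.7 degrees, less where a joint would pass 70% of its speed; a pose out of reach is approached as far as the arm can. A call with a number of a shift or a turn outside -1 to 1 is refused whole. A call with a gripper value outside its range is refused whole. The fingers move at their own pace and stop on an object; "squeeze" is the grip in N (left out, the last holds). Time passes only in rows, so rows that repeat a pose let the fingers close. It gives the time, the measured TCP pose, the force and the opening at its end, in the units of the state.
- r.read_state(): the state, without advancing time (a new reading comes with each control period).
- eyes.camera(name): name is "scene" or "top" or "wrist"; returns a dict with "image" (384x512x3 uint8, red, green, blue), "mtx" (3x3 intrinsics, pixels), "R" (3x3) and "t" (3): a world point X has camera coordinates R X + t. Camera axes: x right, y down, z forward; pixel columns grow to the right and rows downward; lengths in m; the calibration is good to about 2 mm. The wrist camera is an equidistant fisheye: a pixel r from the principal point sees the ray r / f radians off the axis. A picture is of the moment at which its call begins. There is no depth.
- job.close_job(): hands the job in, once; it reports no verdict.
Trained networks look in a picture, given as the dict that the camera call returned (one of the last four; its "shot" number tells which), for a name from the list of things; names that differ only in an ending like _2 or _b are one class to them, and where a whole thing is asked for, a point or a joint stands for the part that bears it (a point fixed in the world has none). Each returns a list of dicts, best first, with "p" (0 to 1); they miss things now and then, are a little off and sometimes report something else, mostly with a low value. They report only what shows in the picture. A call takes as long as a camera call. They do not tell look-alikes from the thing itself.
- eyes.regions_of(picture, label): "region" (384x512 bool, what is visible of it) and "xy" ([column, row] in pixels, amid what is visible of it).
- eyes.landmark_of(picture, label): "xy" ([column, row] in pixels: a listed point, or the origin of a listed thing).
The state is a dict: "time": time; "joint_positions": joint angles; "joint_vel": joint speeds; "joint_torque": joint torques, N m; "ee_pos": TCP position; "eef_rot": TCP orientation; "ft_force": force on the tool from outside, world axes, zero at the start; "torque": the same for the moment, N m; "width": finger opening in m.
Only numpy, scipy, OpenCV 4.12 (cv2) and the standard library are available. Lean on these libraries where they do the work, as an engineer would, in place of code of your own. Each camera call takes 0.05 s, during which the arm holds its last target. There are 200 camera calls.

### The job

Put the pink sea urchin shell away: swing the case's lid fully open, tip the shell out of the steel cup into the case's deep blue well from just above it, without knocking the cup on the case, then stand the cup upright back on the bench and shut the lid completely. The shell is fragile, so never touch it with the gripper, and leave the amber jar beside the case alone.

Things in the scene. Friction and masses are not known exactly. Their poses are not given: they have to be found in the camera images.
- urchin_center (a point): Centre of the shell of a globular pink sea urchin with pale ribs, rigid, 54 mm across and 46 mm high, about 45 g, small flats 24 mm across at top and bottom (its z axis runs through them). It starts lying loose on the inner floor of the cup, and rolls easily.
- cup_base (a point): Centre of the underside of the flared round steel cup, about 140 g. z up its axis, x from the axis to its pouring side, opposite the handle. Outside radius 33 mm at the foot, 60 mm at the rim, 68 mm high, wall 3 mm, floor 4 mm; wall flared 22 degrees. Starts upright on the bench, left of the case, its pouring side roughly towards the case.
- cup_grip (a point): Grip point in the middle of the cup's flat red handle. Same axes as cup_base, from which it lies at x -92, z +52 mm. The handle is a straight level bar along the cup's x, 14 mm wide (along y), 22 mm high, with 70 mm of it free outside the cup (cup x -122 to about -52 mm).
- cup_lip (a point): Point of the cup's rim on the pouring side, opposite to the handle: x +60, z +68 mm from cup_base, same axes.
- well (a point): Centre of the floor of the deep blue foam well in the wooden case. Axes as case: z up, y along the case's long side. The well is 100 x 100 mm and its floor is 12 mm above the bench; the foam around it rises to 62 mm above the bench and the case walls to 74 mm. The well is at the case's +y end: its centre lies 42 mm along +y from the case's centre.
- lid (a joint): Angle of the case's lid: 0 shut flat on the walls, growing as the far-side hinge opens; stop at 1.75 (leaning back a little beyond upright). The hinge is stiff: the lid stays at whatever angle it is left, and 2 to 4 N at the tab moves it. It starts shut or a little ajar.
- lid_tab (a point): Grip point in the lid's brass pull tab, which juts out 52 mm from the middle of the lid's front edge in the plane of the lid, 35 mm wide (along the case's y, the hinge direction), 12 mm thick; this point is 32 mm out from the lid's edge and half-way through the tab's thickness. Axes turn with the lid; with the lid shut they are the case's axes and this point is 80.5 mm above the bench.
- lid_hinge (a point): Point on the hinge line, at the middle of the lid's rear edge, 74.5 mm above the bench; the hinge line runs along the case's y. The lid is a wooden frame with a clear pane, 140 x 220 x 12 mm, its underside through the hinge line; the tab's grip point is 172 mm from the rear edge and 6 mm above the underside.
- case: The fixed light-wood case, without its lid: origin in the middle of its underside on the bench; z up, x from its front (tab side, towards the robot) to its hinge side; 140 (x) x 220 (y) x 74 mm high, walls 8 mm. Its -y end is foam 62 mm high with instruments laid in it, which do not matter.
- jar_a: Amber specimen jar with a white cap, 84 mm across, 125 mm high, standing on the bench on the other side of the case from the cup; origin under its centre. To be left alone.
- cup: The same cup; its origin and axes are those of cup_base.
- urchin: The same shell; origin at the middle of its lower flat, 23 mm below urchin_center along its own z.
Things that resemble listed ones, but are neither listed nor needed, are in the scene too. Leave any green look-alike of the cup alone.

How it is judged:
On the way, in this order (a step that is already met when the one before it is completed fails the run):
1. the lid is swung open, to about upright (1.3 rad or more) (value of joint lid above 1.3 rad), for 0.2 s.
2. the shell lies in the well (x of urchin_center in the frame of well between -0.035 and 0.035 m and y of urchin_center in the frame of well between -0.035 and 0.035 m and z of urchin_center in the frame of well below 0.045 m), for 0.3 s.
At the end, for the whole second after the job is handed in: The shell rests in the well (centre within 35 mm of the well's centre along x and y, and less than 45 mm above its floor), the lid is shut (below 0.03 rad), and the cup stands upright (within 0.1 rad) and still on the bench (foot within 6 mm of it) (all of step 2 and value of joint lid below 0.03 rad and angle between cup_base's own z axis and vertical below 0.1 rad and height (world z) of cup_base below 0.006 m and linear speed of each of cup, urchin below 0.02 m/s); the robot touches nothing.
It fails at once if the gripper touches the shell (over 1 N) (contact force between the fingers and urchin above 1 N).
It fails at once if the cup is knocked against the case or its lid (over 8 N) (contact force between cup and case above 8 N).
It fails at once if the shell is dropped from a height (falls faster than 1.7 m/s, about 150 mm of fall) (linear speed of urchin above 1.7 m/s).
It fails at once if the amber jar beside the case is shifted by more than 30 mm (distance of jar_a from where it was at the start of the episode above 0.03 m).
It also fails if it takes over 64 s, if anything falls off the work surface, if the arm or the gripper's body presses on something with over 40 N, if the wrist force passes 120 N, or if a joint passes its speed limit or range.

## Working session

There is one attempt and no reset: what is moved stays moved. The work goes in short steps, Python scripts to look and compute and a tool call to move; the robot and the scene stay as the last step left them, time stands still between calls to the robot, and variables do not carry over. Pictures are saved under pics/ and viewed, about 8 in all and at most 12, crops included, and the job is handed in when it is done.

Besides the shell and the picture viewer there is one more tool, called after ">>>" in YAML: its name, and indented under it one key for each argument. play_rows: Moves the arm, as the interface text tells. Shift numbers are shares of 0.2 m and turn numbers shares of 90 degrees, none past 1 either way. Its arguments: {"type":"object","properties":{"motion":{"type":"array","items":{"type":"array","items":{"type":"number"}}},"squeeze":{"type":"number"}},"required":["motion"]}

```bash
mkdir -p pics; cat > h.py <<'E'
import numpy as np, cv2
from scipy.spatial.transform import Rotation as Ro
from bench import r, eyes, job
np.set_printoptions(precision=4,suppress=True)
def save(p,n): cv2.imwrite('pics/'+n, p["image"][:,:,::-1])
def ray(p,xy):
    K=np.array(p["mtx"]);R=np.array(p["R"]);t=np.array(p["t"])
    d=np.linalg.inv(K)@[xy[0],xy[1],1]
    return -R.T@t, R.T@d
def atz(p,xy,z):
    o,d=ray(p,xy); return o+d*(z-o[2])/d[2]
def tri(obs):
    A=np.zeros((3,3));b=np.zeros(3)
    for p,xy in obs:
        o,d=ray(p,xy);d=d/np.linalg.norm(d);M=np.eye(3)-np.outer(d,d);A+=M;b+=M@o
    X=np.linalg.solve(A,b)
    return X
E
python3 - <<'E'
from h import *
s=eyes.camera("scene");t=eyes.camera("top")
cv2.imwrite('pics/a.png',np.vstack([s["image"],t["image"]])[:,:,::-1][:, :])
im=np.hstack([s["image"],t["image"]])[:,:,::-1]; cv2.imwrite('pics/a.png',cv2.resize(im,(800,300)))
st=r.read_state();print({k:np.array(v) for k,v in st.items()})
for n in ["cup_base","cup_grip","cup_lip","urchin_center","well","lid_tab","lid_hinge","case","jar_a"]:
    for nm,p in(("s",s),("t",t)):
        print(n,nm,[(np.round(d["xy"],1).tolist(),round(d["p"],2)) for d in eyes.landmark_of(p,n)[:3]])
E
```

```text
{'time': array(0.1), 'joint_positions': array([ 1.2714,  0.3328, -0.0647,  1.4609,  0.0216,  1.3499, -0.0885]), 'joint_vel': array([-0.0002, -0.0013,  0.0009, -0.0014,  0.0007, -0.0006,  0.0007]), 'joint_torque': array([  0.0019, -62.4547,   0.0254, -39.0717,  -0.0612,   0.0367,
         0.0001]), 'ee_pos': array([ 0.1707, -0.6009,  0.2218]), 'eef_rot': array([ 0.9904,  0.138 , -0.0001, -0.0006]), 'ft_force': array([0.3842, 0.5428, 0.1858]), 'torque': array([ 0.0105, -0.0094, -0.0166]), 'width': array(0.0873)}
cup_base s [([400.8, 250.1], 0.92), ([286.1, 234.4], 0.89), ([344.2, 216.1], 0.75)]
cup_base t [([167.1, 246.3], 0.96), ([264.0, 234.0], 0.92), ([358.2, 252.4], 0.85)]
cup_grip s [([312.8, 233.5], 0.77), ([352.2, 221.2], 0.75), ([289.1, 169.8], 0.7)]
cup_grip t [([70.4, 252.0], 0.89), ([173.8, 182.0], 0.76), ([359.9, 282.4], 0.64)]
cup_lip s [([394.6, 246.5], 0.9), ([270.5, 216.5], 0.87), ([341.4, 188.1], 0.84)]
cup_lip t [([222.4, 167.2], 0.87), ([265.2, 209.4], 0.84), ([362.6, 232.1], 0.81)]
urchin_center s [([287.5, 228.7], 0.56)]
urchin_center t [([205.1, 172.6], 0.8)]
well s [([213.9, 193.8], 0.93)]
well t []
lid_tab s [([216.9, 160.2], 0.6)]
lid_tab t [([343.8, 205.2], 0.95)]
lid_hinge s [([191.8, 187.6], 0.58)]
lid_hinge t [([330.8, 153.1], 0.97)]
case s [([206.1, 190.4], 0.97)]
case t [([328.4, 178.2], 0.7)]
jar_a s [([159.4, 163.4], 0.62)]
jar_a t [([420.7, 187.9], 0.88), ([174.6, 179.5], 0.51)]
```

View pics/a.png

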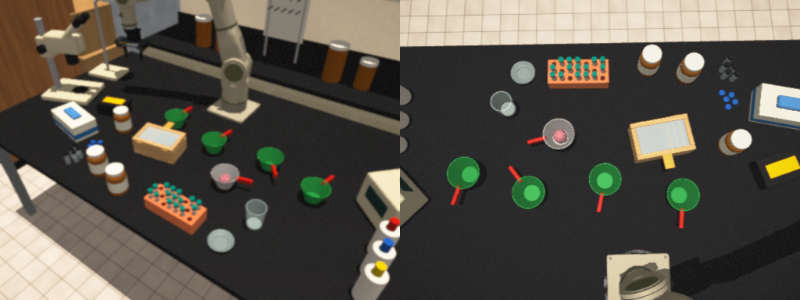

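The scene shows one steel cup with the pink shell (top about (202,171), handle pointing left), four green look-alikes nearer the robot, and the case at (335,178). The amber jar beside the case is at (429,182), and other amber jars stand further off. The steel cup holding the pink shell fits the description. I'll enlarge it and measure.

```bash
python3 - <<'E'
from h import *
s=eyes.camera("scene");t=eyes.camera("top")
a=cv2.resize(t["image"][120:240,140:460],(800,300),interpolation=cv2.INTER_CUBIC)
b=cv2.resize(s["image"][140:260,150:350],(500,300),interpolation=cv2.INTER_CUBIC)
b=np.hstack([b,np.zeros((300,300,3),np.uint8)])
cv2.imwrite('pics/b.png',np.vstack([a,b])[:,:,::-1])
for n in ["lid_tab","lid_hinge","case"]:
    ls=eyes.landmark_of(s,n);lt=eyes.landmark_of(t,n)
    print(n,[ (d["xy"],d["p"]) for d in lt[:2]],[ (d["xy"],d["p"]) for d in ls[:2]])
    if ls and lt: print("  tri",tri([(s,ls[0]["xy"]),(t,lt[0]["xy"])]))
    print("  top z.0805/.0745/0",[atz(t,lt[0]["xy"],z) for z in(.0805,.0745,0)])
for n in["cup_base","cup_grip","cup_lip"]:
    print(n,[d["xy"] for d in eyes.landmark_of(t,n)],[d["xy"] for d in eyes.landmark_of(s,n)])
# cup: red handle near
im=t["image"].astype(int);red=(im[...,0]>120)&(im[...,1]<70)&(im[...,2]<70);red[:, :150]=0;red[:,205:]=0;red[200:]=0
v,u=np.nonzero(red);print("red",len(u),u.min(),u.max(),v.min(),v.max(),u.mean(),v.mean(),atz(t,(u.mean(),v.mean()),.063))
P=np.array([atz(t,x,.063)[:2] for x in zip(u,v)]);w,V=np.linalg.eigh(np.cov(P.T));print(V[:,1],np.sort((P-P.mean(0))@V[:,1])[[0,-1]])
print("cup z.068 at (202,171)",atz(t,(202,171),.068))
rg=eyes.regions_of(t,"cup")
for d in rg[:6]:
    v,u=np.nonzero(d["region"]);print("reg",d["xy"],d["p"],u.min(),u.max(),v.min(),v.max())
for d in eyes.regions_of(t,"jar_a")[:4]: print("jar",d["xy"],d["p"],atz(t,d["xy"],.125))
print("cam",-t["R"].T@t["t"])
for d in eyes.regions_of(t,"lid")[:2]+eyes.regions_of(t,"case")[:2]:
    c,_=cv2.findContours(d["region"].astype(np.uint8),0,2);q=cv2.minAreaRect(max(c,key=cv2.contourArea));print(d["p"],q)
E
```

```text
lid_tab [([344.6, 205.5], 0.56)] [([217.5, 158.5], 0.91), ([286.2, 233.1], 0.35)]
  tri [ 0.4479 -0.1167  0.1   ]
  top z.0805/.0745/0 [array([ 0.453 , -0.1251,  0.0805]), array([ 0.4539, -0.1265,  0.0745]), array([ 0.4644, -0.1435,  0.    ])]
lid_hinge [([332.6, 151.6], 0.91), ([202.8, 175.8], 0.51)] [([191.4, 188.2], 0.9), ([207.3, 188.8], 0.34)]
  tri [ 0.6175 -0.1008  0.0683]
  top z.0805/.0745/0 [array([ 0.6145, -0.0988,  0.0805]), array([ 0.6161, -0.1001,  0.0745]), array([ 0.637 , -0.1154,  0.    ])]
case [([326.8, 180.6], 0.56)] [([203.2, 191.1], 0.67)]
  tri [ 0.5475 -0.0987  0.0061]
  top z.0805/.0745/0 [array([ 0.5274, -0.0773,  0.0805]), array([ 0.5286, -0.0784,  0.0745]), array([ 0.5439, -0.0924,  0.    ])]
cup_base [[90.1, 222.9], [357.2, 252.3], [206.2, 172.6], [264.5, 230.2]] [[399.0, 254.7], [222.7, 156.5], [285.5, 232.5], [345.5, 215.0], [158.8, 164.8], [273.4, 191.2]]
cup_grip [[175.4, 178.2], [358.1, 279.7], [255.8, 263.8], [73.2, 253.9], [146.3, 227.4]] [[239.8, 139.8], [313.5, 233.4], [351.3, 219.4], [418.1, 227.2], [290.6, 174.0]]
cup_lip [[88.2, 201.0], [366.1
[... 210 characters left out ...]
39345 [0.5948 0.3586 0.063 ]
[-0.9439  0.3303] [-0.2636  0.0746]
cup z.068 at (202,171) [0.5659 0.2881 0.068 ]
reg [79.0, 223.1] 0.95 61 100 201 260
reg [163.4, 242.2] 0.9 139 184 213 266
reg [194.6, 170.4] 0.89 163 222 152 190
reg [360.3, 253.4] 0.83 342 382 228 291
reg [265.0, 230.2] 0.7 242 282 210 270
jar [429.4, 182.8] 0.74 [ 0.5064 -0.357   0.125 ]
cam [0.2878 0.1414 1.2469]
0.93 ((337.30767822265625, 183.0384521484375), (66.48336791992188, 76.68141174316406), 78.69007110595703)
0.95 ((335.52618408203125, 183.744873046875), (65.79597473144531, 81.30624389648438), 78.92979431152344)
0.24 ((427.8077087402344, 181.4615478515625), (28.588590621948242, 43.72372817993164), 70.34617614746094)
```

View pics/b.png

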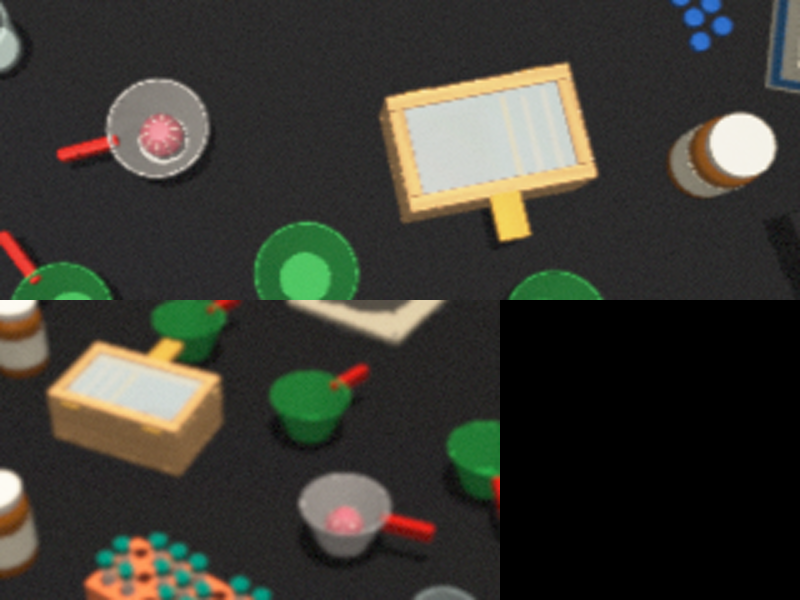

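The crop confirms the steel cup: rim centre at about top px (203,171.6), shell inside, red handle to the left with its tip at (164,182). The case with its tab is at (335,175). I'll fit the poses.

```bash
python3 - <<'E'
from h import *
t=eyes.camera("top");s=eyes.camera("scene")
im=t["image"].astype(int)
R,G,B=im[...,0],im[...,1],im[...,2]
red=(R>110)&(G<75)&(B<75);m=np.zeros_like(red);m[172:190,158:190]=1;red&=m
v,u=np.nonzero(red);P=np.array([atz(t,x,.063)[:2] for x in zip(u,v)]);w,V=np.linalg.eigh(np.cov(P.T));d=V[:,1];d=d*np.sign(-d[1])
pr=(P-P.mean(0))@d
print("handle n",len(u),"mean",P.mean(0),"dir",d,"yaw",np.arctan2(d[1],d[0]),pr.min(),pr.max(),"tip",P.mean(0)+d*pr.min())
c=atz(t,(203.2,171.6),.068);tip=P.mean(0)+d*pr.min()
print("rim c",c,"dist tip",np.linalg.norm(c[:2]-tip),"yaw tip->c",np.arctan2(*(c[:2]-tip)[::-1]))
# yellow tab
hsv=cv2.cvtColor(t["image"],cv2.COLOR_RGB2HSV)
print("tabpx",t["image"][207,344],"woodpx",t["image"][197,320],hsv[207,344],hsv[197,320])
# model fit for lid: corners of lid top surface in image + tab end
obs=np.array([[385,99],[570,65],[596,178],[512,238.]])/2.5+[140,120]
K,Rm,tt=map(np.array,(t["mtx"],t["R"],t["t"]))
from scipy.optimize import least_squares
def pts(q):
    x,y,a,th=q
    rz=Ro.from_euler('z',a);rl=Ro.from_euler('y',th)
    L=np.array([[0,110,12],[0,-110,12],[-140,-110,12],[-192,0,6]])/1000
    return rz.apply(rl.apply(L)+[.07,0,.0745])+[x,y,0]
def f(q):
    c=pts(q)@Rm.T+tt;c=c@K.T;return (c[:,:2]/c[:,2:]-obs).ravel()
for th0 in(0,.1):
    g=least_squares(lambda q:f([*q,th0]),[.545,-.1,.15]);print("case",th0,g.x,g.fun)
g=least_squares(f,[.545,-.1,.15,0.]);print("free",g.x,g.fun)
x,y,a,th=g.x
# scene-tab check
for th in(0,.05,.1,.15,.2):
    X=Ro.from_euler('z',a).apply(Ro.from_euler('y',th).apply([-.172,0,.006])+[.07,0,.0745])+[x,y,0]
    q=s["mtx"]@(s["R"]@X+s["t"]);print(th,X,"scene px",q[:2]/q[2])
print([ (d["xy"],d["p"]) for d in eyes.landmark_of(s,"lid_tab")])
E
```

```text
handle n 112 mean [0.5437 0.3749] dir [ 0.2417 -0.9703] yaw -1.3266390980277363 -0.03055538839158876 0.042719728155757954 tip [0.5363 0.4045]
rim c [0.564  0.2846 0.068 ] dist tip 0.12310021424612742 yaw tip->c -1.3440099913484937
tabpx [243 208  90] woodpx [244 217 139] [ 23 161 243] [ 22 110 244]
case 0 [ 0.5422 -0.1043  0.1673] [ 0.2861 -0.7364 -0.6814 -0.519   0.1493  0.1846  0.2356  1.0247]
case 0.1 [ 0.54   -0.1024  0.1522] [-0.1624 -0.9843 -0.8862  0.3009  0.6472  0.063   0.367   0.5807]
free [ 0.5415 -0.1036  0.1618  0.0367] [ 0.1121 -0.8573 -0.7656 -0.255   0.3388  0.1573  0.297   0.9059]
0 [ 0.4408 -0.12    0.0805] scene px [217.1759 161.1618]
0.05 [ 0.4413 -0.1199  0.0891] scene px [216.9697 159.4426]
0.1 [ 0.4422 -0.1198  0.0976] scene px [216.7085 157.775 ]
0.15 [ 0.4436 -0.1195  0.1061] scene px [216.3919 156.1629]
0.2 [ 0.4454 -0.1192  0.1146] scene px [216.0202 154.6103]
[([215.4, 160.3], 0.7)]
```

```bash
cat >> h.py <<'E'
C=np.array([.5415,-.1035,0]);CY=.16
RC=Ro.from_euler('z',CY)
def down(yaw,lean=0):  # tool x at yaw, z down; lean: turn about tool y
    return Ro.from_euler('z',yaw)*Ro.from_euler('x',np.pi)*Ro.from_euler('y',lean)
def plan(targets,start=None):
    """targets: list of (pos,Rotation) or lists of them (rows of one call); print fractions per call"""
    if start is None:
        s=r.read_state();start=(np.array(s["ee_pos"]),Ro.from_quat(s["eef_rot"]))
    p,R=np.array(start[0]),start[1]
    for T in targets:
        rows=T if isinstance(T,list) else [T]
        for q in rows:
            sh=R.inv().apply(np.array(q[0])-p)/.2; tu=(R.inv()*q[1]).as_rotvec()/(np.pi/2)
            print(np.round(np.r_[sh,tu],3).tolist(),"mm",round(np.linalg.norm(np.array(q[0])-p)*1e3),"deg",round(np.degrees((R.inv()*q[1]).magnitude()),1))
        print('--'); p,R=np.array(rows[-1][0]),rows[-1][1]
E
python3 - <<'E'
from h import *
D=down(.16)
plan([((.25,-.45,.215),down(.22)),((.345,-.285,.2),D),((.441,-.12,.18),D),((.441,-.12,.065),D)])
E
```

```text
[0.588, -0.619, 0.038, 0.0, -0.0, 0.036] mm 171 deg 3.3
--
[0.644, -0.701, 0.075, 0.0, -0.0, 0.038] mm 191 deg 3.4
--
[0.605, -0.738, 0.1, 0.0, 0.0, 0.0] mm 192 deg 0.0
--
[0.0, -0.0, 0.575, 0.0, 0.0, 0.0] mm 115 deg 0.0
--
```

>>> play_rows:
  motion:
    - [0.588,-0.619,0.038,0,0,0.036,100]
    - [0.588,-0.619,0.038,0,0,0.036,100]
    - [0.588,-0.619,0.038,0,0,0.036,100]

```text
time: 2.42
ee_pos: [0.2515, -0.4477, 0.215]
eef_rot: [0.994, 0.111, 0.0, 0.0]
ft_force: [0.9, 0.6, 0.1]
width: 0.0868
```

>>> play_rows:
  motion:
    - [0.644,-0.701,0.075,0,0,0.038,100]
    - [0.644,-0.701,0.075,0,0,0.038,100]
    - [0.644,-0.701,0.075,0,0,0.038,100]
    - [0.644,-0.701,0.075,0,0,0.038,100]

```text
time: 2.92
ee_pos: [0.3474, -0.2812, 0.2001]
eef_rot: [0.996, 0.084, 0.0, 0.0]
ft_force: [-0.4, -1.2, 0.1]
width: 0.087
```

>>> play_rows:
  motion:
    - [0.605,-0.738,0.1,0,0,0,100]
    - [0.605,-0.738,0.1,0,0,0,100]
    - [0.605,-0.738,0.1,0,0,0,100]
    - [0.605,-0.738,0.1,0,0,0,100]
    - [0.605,-0.738,0.1,0,0,0,100]

```text
time: 3.55
ee_pos: [0.4409, -0.1207, 0.1799]
eef_rot: [0.997, 0.08, -0.0, 0.0]
ft_force: [-0.9, -0.8, -0.0]
width: 0.0872
```

```bash
python3 - <<'E'
from h import *
p=eyes.camera("wrist");save(p,"w1.png")
s=r.read_state();print(s["time"],s["ee_pos"],s["eef_rot"],s["joint_positions"])
print([(d["xy"],d["p"]) for d in eyes.landmark_of(p,"lid_tab")],p["mtx"])
def fray(p,xy):
    K=np.array(p["mtx"]);v=(np.array(xy)-K[:2,2])/K[0,0];a=np.linalg.norm(v);d=np.r_[v/a*np.sin(a),np.cos(a)]
    R=np.array(p["R"]);return -R.T@p["t"],R.T@d
for d in eyes.landmark_of(p,"lid_tab")[:1]:
    o,q=fray(p,d["xy"]);print([o+q*(z-o[2])/q[2] for z in(.08,.09)])
E
```

```text
3.6 [ 0.4406 -0.1215  0.18  ] [ 0.9968  0.0793 -0.0001  0.0002] [ 0.7269  0.0223 -0.5583  1.9162  0.0132  1.2067 -1.248 ]
[([256.1, 182.8], 0.9)] [[297.3186   0.     255.2085]
 [  0.     297.3186 186.2509]
 [  0.       0.       1.    ]]
[array([ 0.4432, -0.1212,  0.08  ]), array([ 0.4461, -0.1206,  0.09  ])]
```

View pics/w1.png

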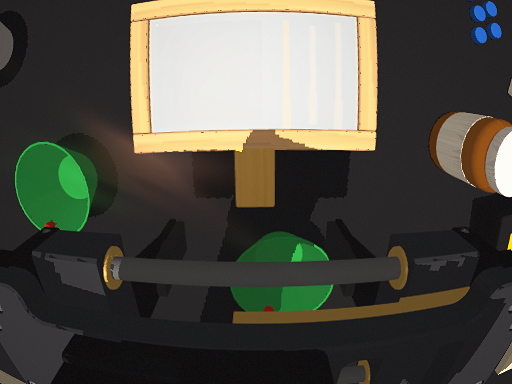

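The tab sits centred under the gripper at (256,180), well aligned. The green look-alike under the hand, at (282,285), clears the fingers.

>>> play_rows:
  motion:
    - [0,0,0.3,0,0,0,100]
    - [0.005,0,0.58,0,0,0,100]
    - [0.005,0,0.58,0,0,0,100]
    - [0.005,0,0.58,0,0,0,100]
  squeeze: 15

```text
time: 4.2
ee_pos: [0.443, -0.1206, 0.0659]
eef_rot: [0.997, 0.08, 0.001, 0.0]
ft_force: [-0.0, 0.2, 0.7]
width: 0.0872
```

>>> play_rows:
  motion:
    - [0,0,0,0,0,0,20]
    - [0,0,0,0,0,0,20]
    - [0,0,0,0,0,0,20]
    - [0,0,0,0,0,0,20]
    - [0,0,0,0,0,0,20]
  squeeze: 15

```text
time: 4.82
ee_pos: [0.442, -0.1199, 0.064]
eef_rot: [0.997, 0.08, -0.0, 0.0]
ft_force: [-0.4, 0.5, -0.2]
width: 0.0449
```

```bash
python3 - <<'E'
from h import *
s=r.read_state();print(s["time"],s["ee_pos"],s["width"],s["ft_force"])
H=C+RC.apply([.07,0,.0745]);D=down(CY)
p0=np.array(s["ee_pos"]);g=p0+[0,0,.019]
rel=RC.inv().apply(g-H);print("rel",rel)
rad=np.hypot(rel[0],rel[2]);a0=np.arctan2(rel[2],-rel[0]);print(rad,a0)
def at(a,lean=0):
    gp=H+RC.apply([-rad*np.cos(a),rel[1],rad*np.sin(a)])
    R=down(CY,lean);return gp+R.apply([0,0,.019]),R
A=a0+np.linspace(.11,1.72,15)
plan([[at(a) for a in A[i:i+5]] for i in(0,5,10)],(p0,D))
E
```

```text
4.825 [ 0.442  -0.1199  0.064 ] 0.04493366864315866 [-0.3739  0.5283 -0.1942]
rel [-0.1708 -0.0003  0.0085]
0.17104468780817025 0.04955915108364174
[0.01, 0.0, -0.094, 0.0, 0.0, 0.0] mm 19 deg 0.0
[0.031, 0.0, -0.19, 0.0, 0.0, 0.0] mm 38 deg 0.0
[0.063, 0.0, -0.282, 0.0, 0.0, 0.0] mm 58 deg 0.0
[0.106, 0.0, -0.371, 0.0, 0.0, 0.0] mm 77 deg 0.0
[0.158, 0.0, -0.454, 0.0, 0.0, 0.0] mm 96 deg 0.0
--
[0.062, 0.0, -0.077, 0.0, 0.0, 0.0] mm 20 deg 0.0
[0.132, 0.0, -0.146, 0.0, 0.0, 0.0] mm 39 deg 0.0
[0.209, 0.0, -0.206, 0.0, 0.0, 0.0] mm 59 deg 0.0
[0.293, 0.0, -0.257, 0.0, 0.0, 0.0] mm 78 deg 0.0
[0.382, 0.0, -0.299, 0.0, 0.0, 0.0] mm 97 deg 0.0
--
[0.093, 0.0, -0.031, 0.0, 0.0, 0.0] mm 20 deg 0.0
[0.19, 0.0, -0.051, 0.0, 0.0, 0.0] mm 39 deg 0.0
[0.288, 0.0, -0.059, 0.0, 0.0, 0.0] mm 59 deg 0.0
[0.386, 0.0, -0.057, 0.0, 0.0, 0.0] mm 78 deg 0.0
[0.483, -0.0, -0.043, 0.0, 0.0, 0.0] mm 97 deg 0.0
--
```

>>> play_rows:
  motion:
    - [0,0,0,0,0,0,15]
    - [0,0,0,0,0,0,15]
    - [0,0,0,0,0,0,15]
  squeeze: 18

```text
time: 5.2
ee_pos: [0.442, -0.12, 0.0639]
eef_rot: [0.997, 0.08, 0.0, 0.0]
ft_force: [0.1, -1.5, -2.0]
width: 0.0345
```

>>> play_rows:
  motion:
    - [0.01,0,-0.094,0,0,0,15]
    - [0.031,0,-0.19,0,0,0,15]
    - [0.063,0,-0.282,0,0,0,15]
    - [0.106,0,-0.371,0,0,0,15]
    - [0.158,0,-0.454,0,0,0,15]

```text
time: 5.82
ee_pos: [0.4725, -0.1147, 0.1547]
eef_rot: [0.997, 0.08, -0.001, -0.0]
ft_force: [1.9, -1.2, -5.7]
width: 0.0349
```

Gripped and lifting with small forces, so I'll continue the arc.

>>> play_rows:
  motion:
    - [0.062,0,-0.077,0,0,0,15]
    - [0.132,0,-0.146,0,0,0,15]
    - [0.209,0,-0.206,0,0,0,15]
    - [0.293,0,-0.257,0,0,0,15]
    - [0.382,0,-0.299,0,0,0,15]

```text
time: 6.45
ee_pos: [0.548, -0.1016, 0.2143]
eef_rot: [0.997, 0.081, -0.001, -0.001]
ft_force: [-2.0, 3.3, -3.1]
width: 0.0351
```

>>> play_rows:
  motion:
    - [0.093,0,-0.031,0,0,0,15]
    - [0.19,0,-0.051,0,0,0,15]
    - [0.288,0,-0.059,0,0,0,15]
    - [0.386,0,-0.057,0,0,0,15]
    - [0.47,0,-0.045,0,0,0,15]

```text
time: 7.08
ee_pos: [0.6415, -0.0853, 0.2236]
eef_rot: [0.997, 0.081, -0.001, -0.001]
ft_force: [-2.9, 5.2, 2.9]
width: 0.0345
```

```bash
python3 - <<'E'
from h import *
s=r.read_state();print(s["time"],s["ee_pos"],s["width"],s["ft_force"],s["joint_positions"])
p=eyes.camera("scene");t=eyes.camera("top")
a=cv2.resize(p["image"][100:260,130:330],(500,400));b=cv2.resize(t["image"][120:280,300:400],(250,400))
cv2.imwrite("pics/c.png",np.hstack([a,b])[:,:,::-1])
H=C+RC.apply([.07,0,.0745]);g=np.array(s["ee_pos"])+[0,0,.019];q=RC.inv().apply(g-H);print(q,np.arctan2(q[2],-q[0])-.035)
E
```

```text
7.075 [ 0.6415 -0.0853  0.2236] 0.03447805269050089 [-2.9127  5.1569  2.8541] [ 0.4808  0.4417 -0.5782  1.3684  0.237   1.4022 -1.5013]
[0.0317 0.002  0.1681] 1.7219064975422722
```

View pics/c.png

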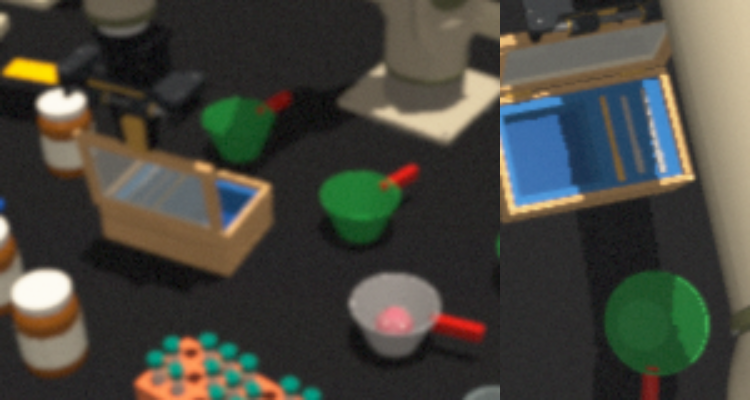

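The lid is open at about 1.72 rad, and the blue well shows at the case's left end. Next I release the tab and go to the cup handle with a 40° pre-lean.

```bash
cat >> h.py <<'E'
CX=np.array([.564,.2846,0]);CUY=-1.335
E
python3 - <<'E'
from h import *
s=r.read_state();p0=np.array(s["ee_pos"]);D=down(CY)
L=np.radians(-40);Y=CUY+np.pi
G=CX+Ro.from_euler('z',CUY).apply([-.092,0,.052])
Rf=down(Y,L);tcp=G+Rf.apply([0,0,.019]);print(G,tcp)
pre=tcp-Rf.apply([0,0,.10])
plan([(p0+[0,0,.08],D),((.61,.06,.29),down(.16+.55,0)),((.58,.22,.25),down(.16+1.1,L/2)),(pre,Rf),(tcp,Rf)],(p0,D))
E
```

```text
[0.5425 0.3741 0.052 ] [0.5454 0.3622 0.0374]
[0.0, 0.0, -0.4, 0.0, 0.0, 0.0] mm 80 deg 0.0
--
[-0.045, -0.742, 0.067, 0.0, 0.0, -0.35] mm 149 deg 31.5
--
[0.408, -0.704, 0.2, -0.061, -0.217, -0.347] mm 168 deg 37.2
--
[1.077, -0.549, 0.331, -0.175, -0.217, -0.303] mm 251 deg 37.0
--
[-0.0, -0.0, 0.5, 0.0, 0.0, 0.0] mm 100 deg 0.0
--
```

>>> play_rows:
  motion:
    - [0,0,0,0,0,0,100]
    - [0,0,0,0,0,0,100]
    - [0,0,0,0,0,0,100]
    - [0,0,-0.2,0,0,0,100]
    - [0,0,-0.4,0,0,0,100]

```text
time: 7.8
ee_pos: [0.6409, -0.0881, 0.3044]
eef_rot: [0.997, 0.08, -0.0, 0.0]
ft_force: [0.9, 0.8, 1.3]
width: 0.0772
```

>>> play_rows:
  motion:
    - [-0.045,-0.742,0.067,0,0,-0.35,100]
    - [-0.045,-0.742,0.067,0,0,-0.35,100]
    - [-0.045,-0.742,0.067,0,0,-0.35,100]
    - [-0.045,-0.742,0.067,0,0,-0.35,100]

```text
time: 8.3
ee_pos: [0.6081, 0.0595, 0.2904]
eef_rot: [0.937, 0.35, 0.0, 0.0]
ft_force: [0.0, -0.7, 0.2]
width: 0.0871
```

>>> play_rows:
  motion:
    - [0.408,-0.704,0.2,-0.061,-0.217,-0.347,100]
    - [0.408,-0.704,0.2,-0.061,-0.217,-0.347,100]
    - [0.408,-0.704,0.2,-0.061,-0.217,-0.347,100]
    - [0.408,-0.704,0.2,-0.061,-0.217,-0.347,100]
    - [0.408,-0.704,0.2,-0.061,-0.217,-0.347,100]

```text
time: 8.93
ee_pos: [0.5792, 0.2173, 0.2491]
eef_rot: [0.796, 0.58, -0.141, 0.102]
ft_force: [0.7, -0.6, -0.2]
width: 0.0872
```

>>> play_rows:
  motion:
    - [0.9,-0.46,0.28,-0.175,-0.217,-0.303,100]
    - [0.9,-0.46,0.28,-0.175,-0.217,-0.303,100]
    - [0.9,-0.46,0.28,-0.175,-0.217,-0.303,100]
    - [0.9,-0.46,0.28,-0.175,-0.217,-0.303,100]
    - [0.9,-0.46,0.28,-0.175,-0.217,-0.303,100]

```text
time: 9.55
ee_pos: [0.5362, 0.3885, 0.134]
eef_rot: [0.581, 0.738, -0.213, 0.269]
ft_force: [-0.4, -0.5, -0.3]
width: 0.0868
```

```bash
python3 - <<'E'
from h import *
p=eyes.camera("wrist");save(p,"w2.png");t=eyes.camera("top")
s=r.read_state();print(s["time"],s["ee_pos"],s["joint_positions"])
L=np.radians(-40);Y=CUY+np.pi
G=CX+Ro.from_euler('z',CUY).apply([-.092,0,.052])
Rf=down(Y,L);tcp=G+Rf.apply([0,0,.019])
plan([(tcp-Rf.apply([0,0,.10]),Rf),(tcp,Rf)])
def fray(p,xy):
    K=np.array(p["mtx"]);v=(np.array(xy)-K[:2,2])/K[0,0];a=np.linalg.norm(v);d=np.r_[v/a*np.sin(a),np.cos(a)]
    R=np.array(p["R"]);return -R.T@p["t"],R.T@d
for n,z in(("cup_grip",.052),("cup_lip",.068),("cup_base",0)):
  for d in eyes.landmark_of(p,n)[:2]:
    o,q=fray(p,d["xy"]);print(n,d["xy"],d["p"],o+q*(z-o[2])/q[2])
for d in eyes.landmark_of(t,"lid_tab")[:1]:print("tab",d)
E
```

```text
9.65 [0.539  0.3862 0.1369] [-0.567   0.8946 -0.721   1.1097  0.9439  1.9097 -0.9753]
[0.225, 0.001, -0.04, -0.001, 0.0, -0.004] mm 46 deg 0.3
--
[-0.0, -0.0, 0.5, 0.0, 0.0, 0.0] mm 100 deg 0.0
--
cup_grip [68.0, 229.9] 0.89 [0.3014 0.1277 0.052 ]
cup_grip [98.0, 43.0] 0.7 [0.4209 0.4522 0.052 ]
cup_lip [263.9, 239.5] 0.92 [0.5842 0.2275 0.068 ]
cup_base [54.6, 57.5] 0.9 [ 0.3488  0.4018 -0.    ]
cup_base [126.6, 213.5] 0.67 [0.3865 0.1081 0.    ]
tab {'xy': [339.1, 121.8], 'p': 0.63}
```

View pics/w2.png

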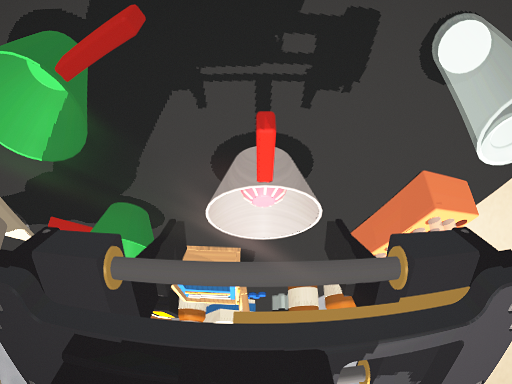

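The cup is in view, with its handle running from (265,112) to (265,180). I'll check the lateral offset numerically.

```bash
cat >> h.py <<'E'
def fray(p,xy):
    K=np.array(p["mtx"]);v=(np.array(xy)-K[:2,2])/K[0,0];a=np.linalg.norm(v);d=np.r_[v/a*np.sin(a),np.cos(a)]
    R=np.array(p["R"]);return -R.T@p["t"],R.T@d
E
python3 - <<'E'
from h import *
p=eyes.camera("wrist");im=p["image"].astype(int)
m=(im[...,0]>110)&(im[...,1]<60)&(im[...,2]<60);m[:, :230]=0;m[:,300:]=0;m[:95]=0;m[190:]=0
v,u=np.nonzero(m);P=[]
for x in zip(u,v):
    o,q=fray(p,x);P.append((o+q*(.063-o[2])/q[2])[:2])
P=np.array(P);print(len(P),u.mean(),P.mean(0))
Q=(Ro.from_euler('z',-CUY)).apply(np.c_[P,0*P[:,0]]-CX);print("cup frame x range",Q[:,0].min(),Q[:,0].max(),"y mean",Q[:,1].mean(),"slope",np.polyfit(Q[:,0],Q[:,1],1))
s=r.read_state();print(s["ee_pos"],s["time"])
E
```

```text
867 262.0495963091119 [0.5403 0.3961]
cup frame x range -0.14150191095187162 -0.06089160877968579 y mean 0.002959431576193763 slope [0.008  0.0039]
[0.5383 0.3868 0.1371] 9.9
```

>>> play_rows:
  motion:
    - [0.225,0.015,-0.04,0,0,0,100]
    - [0.225,0.015,-0.04,0,0,0,100]
    - [0.225,0.015,0.2,0,0,0,100]
    - [0.225,0.015,0.45,0,0,0,100]
    - [0.225,0.015,0.46,0,0,0,100]
  squeeze: 45

```text
time: 10.52
ee_pos: [0.5471, 0.3599, 0.0349]
eef_rot: [0.582, 0.737, -0.215, 0.27]
ft_force: [-0.1, 0.0, 0.3]
width: 0.0871
```

>>> play_rows:
  motion:
    - [0,0,0,0,0,0,0]
    - [0,0,0,0,0,0,0]
    - [0,0,0,0,0,0,0]
    - [0,0,0,0,0,0,0]
    - [0,0,0,0,0,0,0]

```text
time: 11.15
ee_pos: [0.5455, 0.3652, 0.0366]
eef_rot: [0.581, 0.738, -0.212, 0.269]
ft_force: [-0.1, -0.1, 0.4]
width: 0.0447
```

>>> play_rows:
  motion:
    - [0,0,0,0,0,0,0]
    - [0,0,0,0,0,0,0]
    - [0,0,0,0,0,0,0]
    - [0,0,0,0,0,0,0]

```text
time: 11.65
ee_pos: [0.5456, 0.365, 0.0365]
eef_rot: [0.581, 0.738, -0.212, 0.269]
ft_force: [0.5, 1.2, -0.4]
width: 0.014
```

```bash
python3 - <<'E'
from h import *
s=r.read_state();print(s["time"],s["ee_pos"],s["joint_positions"],s["width"],s["ft_force"])
R=Ro.from_quat(s["eef_rot"]);L=np.radians(-40)
g=np.array(s["ee_pos"])-R.apply([0,0,.019]);print("grasp",g, "G should",CX+[.003,.0007,0]+Ro.from_euler('z',CUY).apply([-.092,0,.052]))
W=C+RC.apply([0,.042,.012]);print("well",W)
E
```

```text
11.65 [0.5456 0.365  0.0365] [-0.5311  0.9748 -0.7001  1.2065  0.9761  1.7733 -1.0446] 0.014022744798179243 [ 0.476   1.2222 -0.4128]
grasp [0.5427 0.3769 0.051 ] G should [0.5455 0.3748 0.052 ]
well [ 0.5348 -0.062   0.012 ]
```

Gripped at 14 mm. Now planning lift, carry and pour in terms of lip position and tilt.

```bash
cat >> h.py <<'E'
CUP0=np.array([.567,.2853,0.])
TCP0=np.array([.5456,.365,.0365]);RT0=down(CUY+np.pi,np.radians(-40))
RCU0=Ro.from_euler('z',CUY)
off=RCU0.inv().apply(TCP0-CUP0); rofs=RCU0.inv()*RT0
W=C+RC.apply([0,.042,.012])
def tool(base,yaw,tilt):
    Rc=Ro.from_euler('z',yaw)*Ro.from_euler('y',tilt);return np.array(base)+Rc.apply(off),Rc*rofs
def lipat(x,y,z,tilt,yaw=CY-np.pi/2):
    "lip at well-frame x,y and world z"
    Rc=Ro.from_euler('z',yaw)*Ro.from_euler('y',np.radians(tilt))
    l=np.array([*(W+RC.apply([x,y,0]))[:2],z]);return tool(l-Rc.apply([.06,0,.068]),yaw,np.radians(tilt))
E
python3 - <<'E'
from h import *
st=tool(CUP0,CUY,0)
X=-.008
plan([tool(CUP0+[0,0,.1],CUY,0),tool(np.array([.56,.20,.13]),-1.37,0),lipat(X,.135,.16,30),lipat(X,.125,.115,48),lipat(X,.034,.11,50),lipat(X,.034,.097,64)],st)
E
```

```text
[-0.321, 0.0, -0.383, 0.0, 0.0, 0.0] mm 100 deg 0.0
--
[-0.408, -0.119, 0.146, 0.014, 0.0, 0.017] mm 90 deg 2.0
--
[-0.35, -0.369, 0.049, 0.011, 0.333, 0.024] mm 102 deg 30.1
--
[-0.146, -0.0, 0.047, 0.0, 0.2, -0.0] mm 31 deg 18.0
--
[-0.466, 0.0, -0.061, -0.0, 0.022, -0.0] mm 94 deg 2.0
--
[-0.112, 0.0, -0.082, -0.0, 0.156, 0.0] mm 28 deg 14.0
--
```

>>> play_rows:
  motion:
    - [-0.04,0,-0.048,0,0,0,0]
    - [-0.1,0,-0.12,0,0,0,0]
    - [-0.18,0,-0.215,0,0,0,0]
    - [-0.26,0,-0.31,0,0,0,0]
    - [-0.321,0,-0.383,0,0,0,0]

```text
time: 12.28
ee_pos: [0.5458, 0.3654, 0.139]
eef_rot: [0.581, 0.738, -0.211, 0.269]
ft_force: [0.1, -0.1, -0.9]
width: 0.0139
```

>>> play_rows:
  motion:
    - [-0.07,-0.02,0.025,0,0,0,0]
    - [-0.16,-0.045,0.055,0.005,0,0.006,0]
    - [-0.25,-0.07,0.09,0.01,0,0.01,0]
    - [-0.34,-0.1,0.12,0.014,0,0.017,0]
    - [-0.408,-0.119,0.146,0.014,0,0.017,0]

```text
time: 12.9
ee_pos: [0.5418, 0.2794, 0.1674]
eef_rot: [0.594, 0.728, -0.217, 0.265]
ft_force: [0.7, 0.2, -2.1]
width: 0.0135
```

>>> play_rows:
  motion:
    - [-0.05,-0.05,0.007,0,0.05,0,0]
    - [-0.12,-0.13,0.017,0.004,0.12,0.008,0]
    - [-0.2,-0.21,0.028,0.007,0.2,0.014,0]
    - [-0.28,-0.295,0.04,0.009,0.27,0.02,0]
    - [-0.35,-0.369,0.049,0.011,0.333,0.024,0]

```text
time: 13.52
ee_pos: [0.4809, 0.2058, 0.2048]
eef_rot: [0.646, 0.759, -0.056, 0.067]
ft_force: [0.6, -1.4, -1.6]
width: 0.0135
```

>>> play_rows:
  motion:
    - [-0.03,0,0.01,0,0.04,0,0]
    - [-0.07,0,0.023,0,0.1,0,0]
    - [-0.11,0,0.036,0,0.15,0,0]
    - [-0.146,0,0.047,0,0.2,0,0]
    - [-0.146,0,0.047,0,0.2,0,0]

```text
time: 14.15
ee_pos: [0.4865, 0.1742, 0.1996]
eef_rot: [0.648, 0.759, 0.044, -0.052]
ft_force: [0.2, 0.2, -3.3]
width: 0.0135
```

```bash
python3 - <<'E'
from h import *
s=r.read_state();print(s["time"],s["ee_pos"],s["joint_positions"],s["width"],s["ft_force"])
q=lipat(-.008,.125,.115,48);print(q[0],(q[1].inv()*Ro.from_quat(s["eef_rot"])).as_rotvec())
p=eyes.camera("scene");t=eyes.camera("top")
a=cv2.resize(p["image"][100:260,150:350],(400,320));b=cv2.resize(t["image"][80:240,200:400],(400,320))
cv2.imwrite("pics/d.png",np.hstack([a,b])[:,:,::-1])
E
```

```text
14.15 [0.4865 0.1742 0.1996] [ 0.5877  0.2261 -1.0333  1.7545  0.0664  1.2343 -0.2942] 0.013488479363678068 [ 0.193   0.2186 -3.3215]
[0.4859 0.177  0.1998] [ 0.0005 -0.0037  0.0027]
```

View pics/d.png

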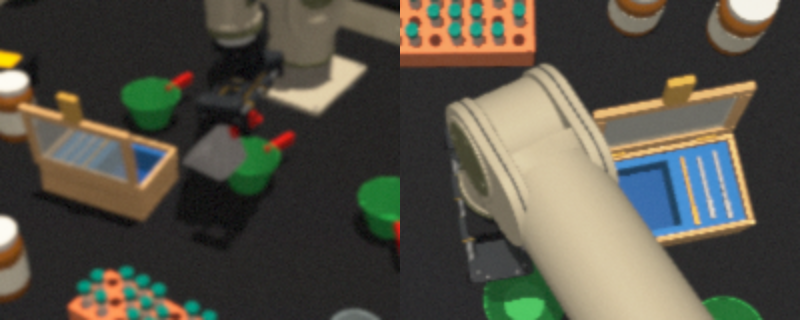

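The cup is tilted 48° beside the case (scene panel at (215,150)); the lid is open and the well is clear. Before going over the case I'll check wrist clearance to the lid.

```bash
python3 - <<'E'
from h import *
t=eyes.camera("top");s=r.read_state()
for z in(.4,.5):
    print(z,[RC.inv().apply(atz(t,(200+a/2,80+b/2),z)-W)[:2] for a,b in((140,65),(212,165),(50,110))])
print("tcp",RC.inv().apply(np.array(s["ee_pos"])-W))
for l in eyes.landmark_of(t,"lid_tab")[:1]:print(l["xy"],RC.inv().apply(atz(t,l["xy"],.24)-W))
X=-.008
st=lipat(X,.125,.115,48)
plan([lipat(X,.08,.112,50),lipat(X,.034,.108,52),[lipat(X,.034,z,a) for z,a in((.106,54),(.104,57),(.102,60),(.1,62),(.098,64))],[lipat(X,.034,.097,a) for a in (66,68,70,72,74)],[lipat(X,.034,.097,a) for a in (76,78,80,82,84)]],st)
E
```

```text
0.4 [array([0.1054, 0.1461]), array([-0.0185,  0.0912]), array([0.0724, 0.2511])]
0.5 [array([0.068 , 0.1572]), array([-0.0413,  0.1088]), array([0.0389, 0.2498])]
tcp [-0.0103  0.2447  0.1882]
[340.0, 120.9] [ 0.1108 -0.0456  0.228 ]
[-0.237, 0.0, -0.039, -0.0, 0.022, -0.0] mm 48 deg 2.0
--
[-0.242, -0.0, -0.043, 0.0, 0.022, 0.0] mm 49 deg 2.0
--
[-0.014, -0.0, -0.013, -0.0, 0.022, -0.0] mm 4 deg 2.0
[-0.036, 0.0, -0.036, -0.0, 0.056, -0.0] mm 10 deg 5.0
[-0.059, 0.0, -0.057, -0.0, 0.089, -0.0] mm 17 deg 8.0
[-0.077, -0.0, -0.068, 0.0, 0.111, 0.0] mm 21 deg 10.0
[-0.095, 0.0, -0.078, -0.0, 0.133, 0.0] mm 25 deg 12.0
--
[-0.014, -0.0, -0.018, 0.0, 0.022, 0.0] mm 5 deg 2.0
[-0.027, -0.0, -0.04, 0.0, 0.044, -0.0] mm 10 deg 4.0
[-0.041, -0.0, -0.061, 0.0, 0.067, -0.0] mm 15 deg 6.0
[-0.055, -0.0, -0.082, 0.0, 0.089, 0.0] mm 20 deg 8.0
[-0.07, -0.0, -0.103, 0.0, 0.111, -0.0] mm 25 deg 10.0
--
[-0.012, -0.0, -0.022, 0.0, 0.022, 0.0] mm 5 deg 2.0
[-0.025, -0.0, -0.044, 0.0, 0.044, 0.0] mm 10 deg 4.0
[-0.039, -0.0, -0.066, 0.0, 0.067, 0.0] mm 15 deg 6.0
[-0.053, -0.0, -0.087, 0.0, 0.089, 0.0] mm 20 deg 8.0
[-0.068, -0.0, -0.107, 0.0, 0.111, 0.0] mm 25 deg 10.0
--
```

>>> play_rows:
  motion:
    - [-0.05,0,-0.008,0,0.005,0,0]
    - [-0.11,0,-0.018,0,0.01,0,0]
    - [-0.18,0,-0.03,0,0.016,0,0]
    - [-0.237,0,-0.039,0,0.022,0,0]

```text
time: 14.85
ee_pos: [0.4942, 0.1282, 0.2012]
eef_rot: [0.646, 0.759, 0.056, -0.066]
ft_force: [1.0, 0.2, -2.4]
width: 0.0137
```

>>> play_rows:
  motion:
    - [-0.07,0,-0.012,0,0.005,0,0]
    - [-0.14,0,-0.025,0,0.01,0,0]
    - [-0.2,0,-0.035,0,0.016,0,0]
    - [-0.242,0,-0.043,0,0.022,0,0]

```text
time: 15.35
ee_pos: [0.502, 0.0802, 0.2013]
eef_rot: [0.644, 0.758, 0.067, -0.079]
ft_force: [0.2, -0.3, -3.0]
width: 0.0136
```

>>> play_rows:
  motion:
    - [-0.014,0,-0.013,0,0.022,0,0]
    - [-0.036,0,-0.036,0,0.056,0,0]
    - [-0.059,0,-0.057,0,0.089,0,0]
    - [-0.077,0,-0.068,0,0.111,0,0]
    - [-0.095,0,-0.078,0,0.133,0,0]

```text
time: 15.98
ee_pos: [0.5053, 0.0596, 0.2129]
eef_rot: [0.634, 0.745, 0.134, -0.158]
ft_force: [0.2, 0.7, -2.2]
width: 0.0135
```

>>> play_rows:
  motion:
    - [-0.014,0,-0.018,0,0.022,0,0]
    - [-0.027,0,-0.04,0,0.044,0,0]
    - [-0.041,0,-0.061,0,0.067,0,0]
    - [-0.055,0,-0.082,0,0.089,0,0]
    - [-0.07,0,-0.103,0,0.111,0,0]

```text
time: 16.6
ee_pos: [0.5088, 0.0384, 0.2261]
eef_rot: [0.62, 0.729, 0.189, -0.223]
ft_force: [-0.1, 0.2, -2.9]
width: 0.0137
```

```bash
python3 - <<'E'
from h import *
s=r.read_state();print(s["time"],s["ee_pos"],s["joint_positions"],s["width"],s["ft_force"])
q=lipat(-.008,.034,.097,74);print(q[0],(q[1].inv()*Ro.from_quat(s["eef_rot"])).as_rotvec())
p=eyes.camera("scene");t=eyes.camera("wrist")
a=cv2.resize(p["image"][110:230,150:300],(400,320));b=cv2.resize(t["image"],(400,300))
cv2.imwrite("pics/e.png",np.hstack([a,np.vstack([b,b[:20]])])[:,:,::-1])
print([(d["xy"],d["p"]) for d in eyes.landmark_of(p,"urchin_center")],[(d["xy"],d["p"]) for d in eyes.landmark_of(t,"urchin_center")])
E
```

```text
16.6 [0.5088 0.0384 0.2261] [ 0.994   0.391  -0.9734  1.6655 -0.2641  1.3809  0.266 ] 0.013740339414129167 [-0.0668  0.1714 -2.9284]
[0.5083 0.0386 0.2253] [ 0.0008 -0.0005 -0.0012]
[] [([249.5, 322.2], 0.88)]
```

View pics/e.png

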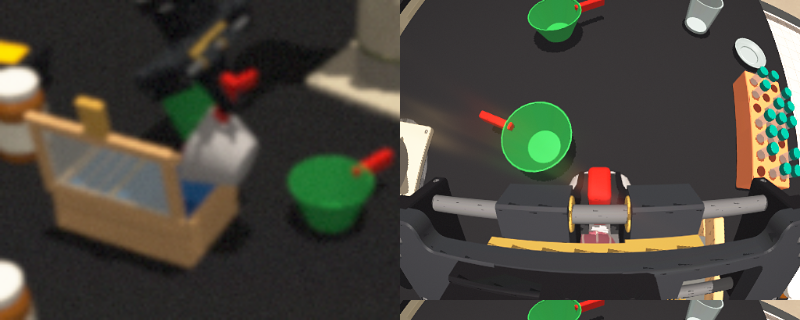

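The cup is over the well at 74° with no contact forces. Pink shows at wrist px (249,322), probably the shell still in the cup. I'll tilt further.

>>> play_rows:
  motion:
    - [-0.012,0,-0.022,0,0.022,0,0]
    - [-0.025,0,-0.044,0,0.044,0,0]
    - [-0.039,0,-0.066,0,0.067,0,0]
    - [-0.053,0,-0.087,0,0.089,0,0]
    - [-0.068,0,-0.107,0,0.111,0,0]

```text
time: 17.42
ee_pos: [0.5126, 0.0153, 0.2362]
eef_rot: [0.601, 0.706, 0.243, -0.285]
ft_force: [0.4, -0.3, -1.6]
width: 0.0135
```

```bash
python3 - <<'E'
from h import *
s=r.read_state();print(s["time"],s["ee_pos"],s["joint_positions"],s["ft_force"])
p=eyes.camera("scene");t=eyes.camera("wrist");u=eyes.camera("top")
for n,q in(("s",p),("w",t),("t",u)): print(n,[(d["xy"],d["p"]) for d in eyes.landmark_of(q,"urchin_center")])
for d in eyes.landmark_of(t,"urchin_center")[:1]:
    o,q=fray(t,d["xy"]);print([RC.inv().apply(o+q*(z-o[2])/q[2]-W) for z in(.035,.13)])
X=-.008
plan([[lipat(X,.034,.097,a) for a in (86,88,90,92,94)],[lipat(X,.034,.097,a) for a in (96,98,100,102,104)]],lipat(X,.034,.097,84))
E
```

```text
17.425 [0.5126 0.0153 0.2362] [ 1.0494  0.5053 -0.9611  1.6082 -0.3285  1.4608  0.3407] [ 0.3812 -0.2512 -1.6261]
s [([215.8, 190.5], 0.49)]
w []
t [([419.0, 187.3], 0.4), ([314.1, 180.3], 0.36)]
[-0.012, 0.0, -0.022, 0.0, 0.022, 0.0] mm 5 deg 2.0
[-0.025, -0.0, -0.044, 0.0, 0.044, 0.0] mm 10 deg 4.0
[-0.039, -0.0, -0.066, -0.0, 0.067, 0.0] mm 15 deg 6.0
[-0.053, 0.0, -0.087, -0.0, 0.089, -0.0] mm 20 deg 8.0
[-0.068, -0.0, -0.107, 0.0, 0.111, 0.0] mm 25 deg 10.0
--
[-0.012, 0.0, -0.022, -0.0, 0.022, -0.0] mm 5 deg 2.0
[-0.025, 0.0, -0.044, -0.0, 0.044, 0.0] mm 10 deg 4.0
[-0.039, 0.0, -0.066, -0.0, 0.067, 0.0] mm 15 deg 6.0
[-0.053, 0.0, -0.087, -0.0, 0.089, 0.0] mm 20 deg 8.0
[-0.068, 0.0, -0.107, -0.0, 0.111, -0.0] mm 25 deg 10.0
--
```

```bash
python3 - <<'E'
from h import *
p=eyes.camera("scene");t=eyes.camera("top")
a=cv2.resize(p["image"][130:220,170:270],(400,360),interpolation=cv2.INTER_CUBIC);b=cv2.resize(t["image"][120:220,280:380],(360,360),interpolation=cv2.INTER_CUBIC)
cv2.imwrite("pics/f.png",np.hstack([a,b])[:,:,::-1])
for n,q in(("s",p),("t",t)):
    for d in eyes.landmark_of(q,"urchin_center"):print(n,d["xy"],d["p"],RC.inv().apply(atz(q,d["xy"],.035)-W))
E
```

```text
s [219.4, 190.0] 0.51 [0.0051 0.0257 0.023 ]
```

View pics/f.png

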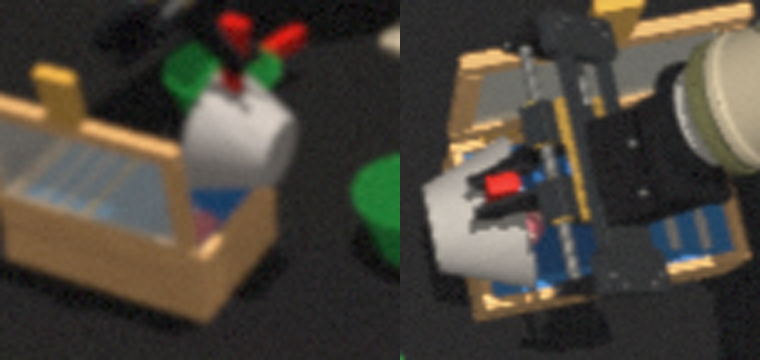

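The shell lies in the well, showing pink inside the case wall in both views. I'll back the cup out and return it to its spot.

```bash
python3 - <<'E'
from h import *
X=-.008
plan([lipat(X,.07,.14,80),lipat(X,.15,.15,40),tool(np.array([.56,.20,.12]),-1.37,0),tool(CUP0+[0,0,.05],CUY,0),tool(CUP0+[0,0,.003],CUY,0)],lipat(X,.034,.097,84))
E
```

```text
[0.301, 0.0, 0.016, -0.0, -0.044, 0.0] mm 60 deg 4.0
--
[0.404, -0.0, 0.714, 0.0, -0.444, 0.0] mm 164 deg 40.0
--
[0.288, 0.356, 0.305, -0.009, -0.444, -0.025] mm 110 deg 40.1
--
[0.539, 0.105, 0.004, -0.014, 0.0, -0.017] mm 110 deg 2.0
--
[0.151, -0.0, 0.18, 0.0, 0.0, 0.0] mm 47 deg 0.0
--
```

>>> play_rows:
  motion:
    - [0.1,0,0.005,0,-0.015,0,0]
    - [0.2,0,0.01,0,-0.03,0,0]
    - [0.301,0,0.016,0,-0.044,0,0]
    - [0.301,0,0.016,0,-0.044,0,0]

```text
time: 18.48
ee_pos: [0.505, 0.0624, 0.2765]
eef_rot: [0.608, 0.717, 0.221, -0.259]
ft_force: [0.2, -0.2, -2.3]
width: 0.0137
```

>>> play_rows:
  motion:
    - [0.08,0,0.14,0,-0.09,0,0]
    - [0.16,0,0.28,0,-0.18,0,0]
    - [0.24,0,0.43,0,-0.27,0,0]
    - [0.32,0,0.57,0,-0.355,0,0]
    - [0.404,0,0.714,0,-0.444,0,0]

```text
time: 19.1
ee_pos: [0.4812, 0.2117, 0.2173]
eef_rot: [0.649, 0.761, -0.002, 0.003]
ft_force: [-0.1, -1.7, -2.7]
width: 0.0138
```

>>> play_rows:
  motion:
    - [0.06,0.07,0.06,-0.002,-0.09,-0.005,0]
    - [0.12,0.14,0.12,-0.004,-0.18,-0.01,0]
    - [0.18,0.21,0.18,-0.006,-0.27,-0.015,0]
    - [0.23,0.285,0.245,-0.008,-0.355,-0.02,0]
    - [0.288,0.356,0.305,-0.009,-0.444,-0.025,0]

```text
time: 19.73
ee_pos: [0.5424, 0.2803, 0.155]
eef_rot: [0.593, 0.727, -0.219, 0.267]
ft_force: [0.4, -0.5, -2.2]
width: 0.0135
```

>>> play_rows:
  motion:
    - [0.14,0.03,0,-0.004,0,-0.004,0]
    - [0.27,0.055,0,-0.007,0,-0.008,0]
    - [0.41,0.08,0,-0.01,0,-0.013,0]
    - [0.539,0.105,0.004,-0.014,0,-0.017,0]
    - [0.539,0.105,0.004,-0.014,0,-0.017,0]

```text
time: 20.35
ee_pos: [0.5445, 0.3653, 0.0833]
eef_rot: [0.58, 0.739, -0.214, 0.268]
ft_force: [-0.1, -0.1, -1.6]
width: 0.0135
```

>>> play_rows:
  motion:
    - [0.06,0,0.07,0,0,0,0]
    - [0.11,0,0.13,0,0,0,0]
    - [0.14,0,0.167,0,0,0,0]
    - [0.151,0,0.18,0,0,0,0]
    - [0.151,0,0.18,0,0,0,0]

```text
time: 20.98
ee_pos: [0.5456, 0.3651, 0.0397]
eef_rot: [0.581, 0.738, -0.212, 0.269]
ft_force: [-0.3, -0.5, -2.2]
width: 0.0134
```

```bash
python3 - <<'E'
from h import *
s=r.read_state();print(s["time"],s["ee_pos"],s["joint_positions"],s["width"],s["ft_force"],s["torque"])
q=tool(CUP0+[0,0,.003],CUY,0);print(q[0],(q[1].inv()*Ro.from_quat(s["eef_rot"])).as_rotvec())
plan([tool(CUP0+[0,0,0],CUY,0)])
E
```

```text
20.975 [0.5456 0.3651 0.0397] [-0.5194  0.9791 -0.7242  1.2044  0.9913  1.7869 -1.0478] 0.013391677171169642 [-0.296  -0.4708 -2.2267] [1.1247 0.1357 0.0248]
[0.5456 0.365  0.0395] [-0.0003 -0.0009 -0.0012]
[0.01, 0.0, 0.013, 0.0, 0.001, 0.001] mm 3 deg 0.1
--
```

>>> play_rows:
  motion:
    - [0.005,0,0.006,0,0,0,0]
    - [0.01,0,0.012,0,0,0,0]
    - [0.01,0,0.012,0,0,0,0]
    - [0.01,0,0.012,0,0,0,100]
    - [0.01,0,0.012,0,0,0,100]

```text
time: 21.6
ee_pos: [0.5456, 0.3651, 0.0368]
eef_rot: [0.581, 0.738, -0.212, 0.269]
ft_force: [-0.1, -0.7, 1.0]
width: 0.0264
```

>>> play_rows:
  motion:
    - [0,0,0,0,0,0,100]
    - [0,0,0,0,0,0,100]
    - [0,0,-0.1,0,0,0,100]
    - [0,0,-0.35,0,0,0,100]
    - [0,0,-0.6,0,0,0,100]

```text
time: 22.22
ee_pos: [0.5268, 0.4416, 0.1306]
eef_rot: [0.581, 0.738, -0.212, 0.268]
ft_force: [0.9, 0.2, 0.4]
width: 0.0752
```

```bash
python3 - <<'E'
from h import *
p=eyes.camera("scene");t=eyes.camera("top");w=eyes.camera("wrist")
s=r.read_state();print(s["time"],s["ee_pos"],s["width"])
a=cv2.resize(p["image"][130:250,170:330],(533,400),interpolation=cv2.INTER_CUBIC);b=cv2.resize(t["image"][120:220,290:350],(240,400),interpolation=cv2.INTER_CUBIC)
cv2.imwrite("pics/g.png",np.hstack([a,b])[:,:,::-1])
for n,q in(("s",p),("t",t)):
    for d in eyes.landmark_of(q,"urchin_center"):print(n,d["xy"],d["p"],RC.inv().apply(atz(q,d["xy"],.035)-W))
print([(d["xy"],d["p"]) for d in eyes.landmark_of(t,"lid_tab")])
E
```

```text
22.375 [0.5259 0.4438 0.1311] 0.0843422068791018
s [221.6, 190.2] 0.49 [0.0026 0.0338 0.023 ]
t [308.7, 181.5] 0.53 [0.0051 0.0308 0.023 ]
t [205.9, 177.1] 0.43 [0.074  0.3349 0.023 ]
[([338.8, 121.5], 0.73), ([330.6, 181.7], 0.39)]
```

View pics/g.png

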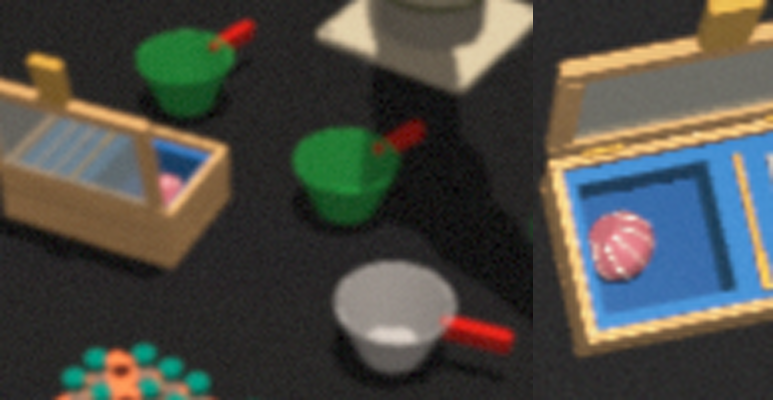

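The cup stands upright and empty in its place. The shell is in the well, centre roughly 25–30 mm towards +y against the foam wall (top panel (620,245)). Now to shut the lid.

```bash
python3 - <<'E'
from h import *
L=np.radians(-40);D=down(CY)
plan([((.545,.33,.23),down(1.5,L*.6)),((.595,.16,.29),down(1.05,L/4)),((.62,.02,.305),down(.6,0)),((.6413,-.087,.305),D),((.6413,-.087,.2236),D)])
H=C+RC.apply([.07,0,.0745]);p0=np.array([.6413,-.0870,.2236]);g=p0+[0,0,.019];rel=RC.inv().apply(g-H)
rad=.1712;a0=np.arctan2(rel[2],-rel[0]);print(rel,np.hypot(rel[0],rel[2]),a0)
def at(a): return H+RC.apply([-rad*np.cos(a),rel[1],rad*np.sin(a)])-[0,0,.019],D
A=np.linspace(a0-.11,.035,16)
T=[at(a) for a in A];T.append((T[-1][0]-[0,0,.003],D))
plan([T[0:5],T[5:10],T[10:15],T[15:]],(p0,D))
print(T[-1][0])
E
```

```text
[-0.752, -0.044, -0.033, 0.104, 0.178, 0.167] mm 151 deg 23.8
--
[-0.88, 0.31, 0.064, 0.084, 0.153, 0.275] mm 187 deg 29.3
--
[-0.55, 0.457, 0.021, 0.025, 0.109, 0.286] mm 143 deg 27.6
--
[-0.214, 0.502, 0.0, -0.0, -0.0, 0.28] mm 109 deg 25.2
--
[0.0, -0.0, 0.407, 0.0, 0.0, 0.0] mm 81 deg 0.0
--
[0.0312 0.0004 0.1681] 0.17096252159533631 1.754047500434761
[-0.093, 0.0, -0.013, 0.0, 0.0, 0.0] mm 19 deg 0.0
[-0.185, 0.0, -0.015, 0.0, 0.0, 0.0] mm 37 deg 0.0
[-0.276, 0.0, -0.007, 0.0, 0.0, 0.0] mm 55 deg 0.0
[-0.366, -0.0, 0.011, 0.0, 0.0, 0.0] mm 73 deg 0.0
[-0.454, -0.0, 0.038, 0.0, 0.0, 0.0] mm 91 deg 0.0
--
[-0.084, 0.0, 0.037, 0.0, 0.0, 0.0] mm 18 deg 0.0
[-0.164, 0.0, 0.082, 0.0, 0.0, 0.0] mm 37 deg 0.0
[-0.238, 0.0, 0.136, 0.0, 0.0, 0.0] mm 55 deg 0.0
[-0.307, 0.0, 0.197, 0.0, 0.0, 0.0] mm 73 deg 0.0
[-0.368, 0.0, 0.265, 0.0, 0.0, 0.0] mm 91 deg 0.0
--
[-0.054, 0.0, 0.074, 0.0, 0.0, 0.0] mm 18 deg 0.0
[-0.099, -0.0, 0.154, 0.0, 0.0, 0.0] mm 37 deg 0.0
[-0.136, -0.0, 0.238, 0.0, 0.0, 0.0] mm 55 deg 0.0
[-0.163, 0.0, 0.326, 0.0, 0.0, 0.0] mm 73 deg 0.0
[-0.181, -0.0, 0.416, 0.0, 0.0, 0.0] mm 91 deg 0.0
--
[-0.008, -0.0, 0.091, 0.0, 0.0, 0.0] mm 18 deg 0.0
[-0.008, -0.0, 0.106, 0.0, 0.0, 0.0] mm 21 deg 0.0
--
[ 0.4416 -0.1192  0.0585]
```

>>> play_rows:
  motion:
    - [-0.752,-0.044,-0.033,0.104,0.178,0.167,100]
    - [-0.752,-0.044,-0.033,0.104,0.178,0.167,100]
    - [-0.752,-0.044,-0.033,0.104,0.178,0.167,100]
    - [-0.752,-0.044,-0.033,0.104,0.178,0.167,100]

```text
time: 23.02
ee_pos: [0.5472, 0.3267, 0.2318]
eef_rot: [0.718, 0.664, -0.151, 0.142]
ft_force: [-0.4, 0.0, -0.5]
width: 0.0868
```

>>> play_rows:
  motion:
    - [-0.88,0.31,0.064,0.084,0.153,0.275,100]
    - [-0.88,0.31,0.064,0.084,0.153,0.275,100]
    - [-0.88,0.31,0.064,0.084,0.153,0.275,100]
    - [-0.88,0.31,0.064,0.084,0.153,0.275,100]

```text
time: 23.52
ee_pos: [0.5978, 0.1527, 0.2898]
eef_rot: [0.865, 0.493, -0.075, 0.044]
ft_force: [0.6, 0.6, -0.0]
width: 0.087
```

>>> play_rows:
  motion:
    - [-0.55,0.457,0.021,0.025,0.109,0.286,100]
    - [-0.55,0.457,0.021,0.025,0.109,0.286,100]
    - [-0.55,0.457,0.021,0.025,0.109,0.286,100]
    - [-0.55,0.457,0.021,0.025,0.109,0.286,100]

```text
time: 24.02
ee_pos: [0.6196, 0.0188, 0.3029]
eef_rot: [0.956, 0.294, -0.001, -0.001]
ft_force: [-0.0, 0.5, -0.9]
width: 0.087
```

>>> play_rows:
  motion:
    - [-0.214,0.502,0,0,0,0.28,100]
    - [-0.214,0.502,0,0,0,0.28,100]
    - [-0.214,0.502,0,0,0,0.28,100]
    - [-0.214,0.502,0,0,0,0.28,100]
    - [-0.214,0.502,0,0,0,0.28,100]

```text
time: 24.65
ee_pos: [0.6412, -0.084, 0.3038]
eef_rot: [0.997, 0.083, -0.001, -0.001]
ft_force: [0.5, 0.0, 0.5]
width: 0.0871
```

```bash
python3 - <<'E'
from h import *
w=eyes.camera("wrist")
s=r.read_state();print(s["time"],s["ee_pos"],s["width"],s["eef_rot"],s["joint_positions"])
for d in eyes.landmark_of(w,"lid_tab")[:2]:
    o,q=fray(w,d["xy"]);print(d,o+q*(.243-o[2])/q[2])
plan([((.6413,-.087,.2236),down(CY))])
E
```

```text
24.7 [ 0.6412 -0.0846  0.304 ] 0.08694728609189901 [ 0.9966  0.082  -0.0005 -0.0009] [ 0.5387  0.4377 -0.6957  1.2306  0.2733  1.5672 -1.5166]
{'xy': [259.1, 200.9], 'p': 0.61} [ 0.6405 -0.0872  0.243 ]
[-0.001, 0.01, 0.403, -0.001, 0.0, 0.002] mm 81 deg 0.2
--
```

>>> play_rows:
  motion:
    - [0,0.005,0.2,0,0,0,100]
    - [0,0.005,0.403,0,0,0,100]
    - [0,0.005,0.403,0,0,0,100]
    - [0,0.005,0.403,0,0,0,15]
    - [0,0.005,0.403,0,0,0,15]
  squeeze: 18

```text
time: 25.38
ee_pos: [0.6423, -0.0875, 0.226]
eef_rot: [0.997, 0.08, 0.001, -0.0]
ft_force: [0.1, -0.1, -0.4]
width: 0.0742
```

>>> play_rows:
  motion:
    - [0,0,0,0,0,0,15]
    - [0,0,0,0,0,0,15]
    - [0,0,0,0,0,0,15]
    - [0,0,0,0,0,0,15]
    - [0,0,0,0,0,0,15]

```text
time: 26.0
ee_pos: [0.6411, -0.0854, 0.2238]
eef_rot: [0.997, 0.081, -0.0, -0.002]
ft_force: [-2.2, 5.9, 0.6]
width: 0.0349
```

>>> play_rows:
  motion:
    - [-0.05,0,-0.008,0,0,0,15]
    - [-0.093,0,-0.013,0,0,0,15]
    - [-0.185,0,-0.015,0,0,0,15]
    - [-0.276,0,-0.007,0,0,0,15]
    - [-0.366,0,0.011,0,0,0,15]

```text
time: 26.62
ee_pos: [0.5692, -0.0978, 0.2218]
eef_rot: [0.997, 0.08, 0.001, -0.001]
ft_force: [2.2, 3.9, -2.2]
width: 0.0347
```

>>> play_rows:
  motion:
    - [-0.088,0,0.027,0,0,0,15]
    - [-0.172,0,0.064,0,0,0,15]
    - [-0.252,0,0.109,0,0,0,15]
    - [-0.326,0,0.163,0,0,0,15]
    - [-0.395,0,0.224,0,0,0,15]

```text
time: 27.25
ee_pos: [0.4913, -0.1114, 0.177]
eef_rot: [0.997, 0.08, 0.001, -0.001]
ft_force: [5.5, 0.5, -3.6]
width: 0.0341
```

>>> play_rows:
  motion:
    - [-0.061,0,0.068,0,0,0,15]
    - [-0.115,0,0.142,0,0,0,15]
    - [-0.16,0,0.222,0,0,0,15]
    - [-0.197,0,0.306,0,0,0,15]
    - [-0.224,0,0.394,0,0,0,15]

```text
time: 27.88
ee_pos: [0.4471, -0.1191, 0.098]
eef_rot: [0.997, 0.079, 0.001, -0.0]
ft_force: [2.3, -0.7, 0.4]
width: 0.0347
```

```bash
python3 - <<'E'
from h import *
s=r.read_state();print(s["time"],s["ee_pos"],s["width"],s["ft_force"])
plan([[((.4425,-.1193,.08),down(CY)),((.4418,-.1193,.0615),down(CY)),((.4418,-.1193,.0585),down(CY))]])
E
```

```text
27.875 [ 0.4471 -0.1191  0.098 ] 0.034679918706463544 [ 2.348  -0.6711  0.3958]
[-0.023, -0.003, 0.09, -0.0, -0.001, -0.001] mm 19 deg 0.1
[-0.026, -0.003, 0.182, -0.0, -0.001, -0.001] mm 37 deg 0.1
[-0.026, -0.003, 0.197, -0.0, -0.001, -0.001] mm 40 deg 0.1
--
```

>>> play_rows:
  motion:
    - [-0.023,0,0.09,0,0,0,15]
    - [-0.026,0,0.16,0,0,0,15]
    - [-0.026,0,0.19,0,0,0,15]
    - [-0.026,0,0.2,0,0,0,15]
    - [-0.026,0,0.2,0,0,0,15]

```text
time: 28.5
ee_pos: [0.4416, -0.12, 0.0589]
eef_rot: [0.997, 0.079, -0.0, -0.0]
ft_force: [-5.1, -2.2, 13.3]
width: 0.0346
```

>>> play_rows:
  motion:
    - [0,0,0,0,0,0,100]
    - [0,0,0,0,0,0,100]
    - [0,0,0,0,0,0,100]
    - [0,0,-0.15,0,0,0,100]
    - [0,0,-0.3,0,0,0,0]

```text
time: 29.12
ee_pos: [0.4413, -0.1193, 0.1185]
eef_rot: [0.997, 0.08, -0.0, -0.001]
ft_force: [0.8, -0.3, 0.4]
width: 0.0681
```

>>> play_rows:
  motion:
    - [0,0,0,0,0,0,0]
    - [0,0,0,0,0,0,0]
    - [0,0,0,0,0,0,0]
    - [0,0,0,0,0,0,0]
    - [0,0,0,0,0,0,0]

```text
time: 29.75
ee_pos: [0.4415, -0.1195, 0.1177]
eef_rot: [0.997, 0.079, -0.0, -0.001]
ft_force: [0.9, -0.1, -0.0]
width: 0.0224
```

```bash
python3 - <<'E'
from h import *
s=r.read_state();print(s["time"],s["ee_pos"],s["width"],s["ft_force"])
E
```

```text
29.75 [ 0.4415 -0.1195  0.1177] 0.022429186210574152 [ 0.8597 -0.0784 -0.0164]
```

>>> play_rows:
  motion:
    - [0,0,0.08,0,0,0,0]
    - [0,0,0.13,0,0,0,0]
    - [0,0,0.148,0,0,0,0]
    - [0,0,0.156,0,0,0,0]

```text
time: 30.25
ee_pos: [0.4413, -0.1195, 0.0868]
eef_rot: [0.997, 0.079, -0.001, -0.001]
ft_force: [-7.1, 0.8, 14.5]
width: 0.0005
```

>>> play_rows:
  motion:
    - [0,0,0.005,0,0,0,0]
    - [0,0,0.01,0,0,0,0]
    - [0,0,0.015,0,0,0,0]
    - [0,0,0.015,0,0,0,0]

```text
time: 30.75
ee_pos: [0.4414, -0.1196, 0.0864]
eef_rot: [0.997, 0.079, -0.001, 0.0]
ft_force: [-19.2, 4.6, 40.3]
width: 0.0004
```

Hard stop at z = 0.0865, which is exactly the shut tab's top. I'll retreat and do a final check.

>>> play_rows:
  motion:
    - [0,0,-0.05,0,0,0,0]
    - [0,0,-0.3,0,0,0,0]
    - [0,0,-0.6,0,0,0,0]
    - [-0.5,0,-0.9,0,0,0,0]
    - [-0.5,0,-0.9,0,0,0,0]

```text
time: 31.38
ee_pos: [0.342, -0.1356, 0.2653]
eef_rot: [0.997, 0.08, 0.001, -0.0]
ft_force: [-0.1, -1.3, -0.2]
width: 0.0004
```

```bash
python3 - <<'E'
from h import *
p=eyes.camera("scene");t=eyes.camera("top")
s=r.read_state();print(s["time"],s["ee_pos"],s["ft_force"])
a=cv2.resize(p["image"][130:250,150:330],(600,400),interpolation=cv2.INTER_CUBIC);b=cv2.resize(t["image"][130:230,290:340],(200,400),interpolation=cv2.INTER_CUBIC)
cv2.imwrite("pics/i.png",np.hstack([a,b])[:,:,::-1])
for n,q in(("s",p),("t",t)):
    for d in eyes.landmark_of(q,"urchin_center"):print(n,d["xy"],d["p"],RC.inv().apply(atz(q,d["xy"],.035)-W))
for d in eyes.regions_of(t,"jar_a")[:1]: print("jar",d["xy"],d["p"])
E
```

```text
31.475 [ 0.3412 -0.1371  0.267 ] [ 0.3149 -0.2295  0.1961]
t [202.3, 179.2] 0.36 [0.0695 0.3467 0.023 ]
jar [433.0, 180.1] 0.97
```

View pics/i.png

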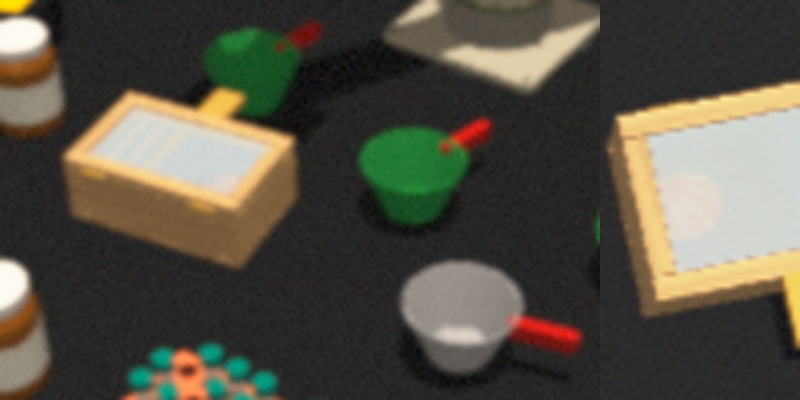

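The lid is shut flat. The shell shows through the pane at about top px (312,181), and the cup is upright. Handing in.

```bash
python3 -c "
from h import *
p=eyes.camera('top');print(RC.inv().apply(atz(p,(312.5,181.2),.035)-W));print(job.close_job())"
```

```text
[0.004  0.0193 0.023 ]
the job is handed in; nothing more can be done
None
```

The shell is in the well, the lid is shut and the cup is back on the bench. I handed the job in at about 31.5 s of the 64 s allowed; the hand-in gives no verdict.

- **Lid opening:** I gripped the tab and swung the lid to about 1.72 rad.
- **Pouring:** I carried the cup by its handle and tipped it to 84° with the lip about 35 mm above the foam. The wrist force stayed at 3 N or less over the case, so I saw no sign of a knock.
- **Cup:** I set it back upright at its original spot, and the last picture shows it standing there, empty.
- **Lid closing:** I swung the lid shut and pressed on the tab. It stopped hard at z = 0.0865 m, which is the height of a fully shut tab. The wrist force reached about 40 N up (45 N overall) during that press. The 40 N limit is on the arm or gripper body and I pressed with the fingertips, but it was harder than needed.
- **Last checks:** Through the pane, the shell sits about 4 mm (x) and 19 mm (y) from the well's centre. The jar is where it was to within the detector's scatter.
- **Disagreements:** Two earlier network readings put the shell 31–34 mm off in y, against a limit of 35 mm. I took these as biased, because the foam wall limits the offset to about 23 mm. On the final pictures the network missed the shell under the pane and gave one low-confidence false hit on the cup, so the final position comes from a pixel I read off the picture.

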